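# Check the hand brake of the lab trolley

### The arm

A 6-joint arm with a two-finger parallel gripper is mounted at the origin on the work surface. World frame = base frame: x ahead of the robot, y to its left, z up, the work surface at z = 0. Lengths are in m, angles in rad, forces in N, time in s.
With the tool pointing down it reaches from about 0.4 to 0.825 m from the base axis. Payload 7 kg.
Tool frame: the origin (TCP) lies at the centre of the arm's flange, where the gripper is bolted on; the fingertips stand 178 mm ahead of it and the grasp point (between the pads) lies 159 mm ahead of it; z points along the fingers, y is the direction in which the jaws open and shut (so a half turn about z gives the same grasp; the last joint's range is limited). The gripper opens to 88 mm and grips with 3 to 60 N. Pads are 19 mm wide; open, the fingers measure 130 mm over their backs; the gripper's body (78 mm by 193 mm) begins 47 mm behind the grasp point.
Start: joints at [0.288, 0.359, 0.012, 0, -1.224, -0.288], TCP at [0.675, -0, 0.405] pointing down, gripper open.
Joint ranges: [-3.07, 3.07], [-1.43, 2.12], [-1.02, 1.25], [-3.03, 1.67], [-3.05, -0], [-3.03, 3.03]. Speed limits (rad/s): [2.39, 2.39, 3.01, 3.14, 3.14, 3.14].

### API

Orientations are given as [roll, pitch, yaw] about the fixed x, y, z axes, in that order (R = Rz(yaw) Ry(pitch) Rx(roll)).
In Python, from station import arm gives the robot as it stands.
- The arm moves only by the shell command python3 -m handwheel 'ROWS' [OPENING] [FORCE]. ROWS is JSON, a list of rows, each a list of 4 numbers: the shift along the world's x, y, z in cm, then the turn about the world's z in rad. In form: [[dx, dy, dz, yaw], ...]. A call has 1 to 20 rows; each row shifts and turns the commanded pose from where the row before left it; what a row does not reach is not made up. A row lasts 1/10 s, in which the tool goes at most 50 mm and 8.59 degrees, less where a joint would pass 70% of its speed; a pose out of reach is approached as far as the arm can. A call is refused whole if a number of a shift passes 5 or a number of a turn 0.15, either way. A call with a gripper value outside its range is refused whole. OPENING is the closure, from 0 (fully open) to 1 (shut), set as the call begins (- or left out, the last holds). The fingers move at their own pace and stop on an object; FORCE is the grip in N (left out, the last holds). Time passes only in rows, so rows that do not move let the fingers close. It gives the time, the measured TCP pose, the force and the opening at its end, in the units of the state.
- arm.get_state(): the state, without advancing time (a new reading comes with each control period).
- arm.grab_frame(name): name is "scene" or "side" or "wrist"; returns a dict with "image" (480x640x3 uint8, red, green, blue), "depth" (480x640 float32, m along the optical axis (not along the pixel's ray), 0 where there is no reading), "vfov" (degrees; the focal length in pixels is half the picture's height over the tangent of half this angle, whatever the lens; pixels are square), "cx", "cy" (the principal point, pixels), "rvec" (rotation vector, rad) and "tvec" (3), from world to camera coordinates, as OpenCV has them. Camera axes: x right, y down, z forward; pixel columns grow to the right and rows downward; lengths in m; the calibration is good to about 2 mm. The wrist camera is an equidistant fisheye: a pixel r from the principal point sees the ray r / f radians off the axis. A picture is of the moment at which its call begins.
- arm.job_done(): hands the job in, once; it reports no verdict.
The state is a dict: "t": time; "q": joint angles; "qd": joint speeds; "joint_efforts": joint torques, N m; "eef_pos": TCP position; "ee_rot": TCP orientation; "force": force on the tool from outside, world axes, zero at the start; "moment": the same for the moment, N m; "width": finger opening in m.
Only numpy, scipy, OpenCV 4.12 (cv2) and the standard library are available. Lean on these libraries where they do the work, as an engineer would, in place of code of your own. Each camera call takes 0.05 s, during which the arm holds its last target.

### The job

Check the trolley's hand brake: with the backs of your fingers, press the red brake lever in towards the push bar until it stops, short of the bar, and hold it against that stop for about two seconds without forcing it. Then ease it all the way back out, not letting it snap, and take your hand away. Do not grip the lever or push on the bar or its rubber grip, and leave the things on the trolley where they stand.

Things in the scene. Friction and masses are not known exactly. Their poses are not given: they have to be found in the camera images.
- trolley: Fixed steel lab trolley at the bench's far edge, push bar towards the robot. Origin: middle of the push bar's axis, 0.20 m above the bench; y along the bar, x away from the robot over the decks, z up. Bar 27 mm thick, straight for 400 mm, then bending back to y = +-230 mm. Top deck 160 mm below the bar, x 150 to 750 mm, y +-230 mm, rim 23 mm high; open gap between bar and deck.
- brake_mount: Fixed black clamp of the hand brake on the push bar, 42 mm thick, 30 mm long, with a pivot fork out to x = 48 mm, and a black rubber grip 35 mm thick (40 at its end) on the bar from y = 19 to 160 mm. Origin: on the bar's axis at the clamp; axes as the trolley's.
- lever_pad (a point): Where to press: centre of the red lever's round blade, 13 mm thick. Axes turn with the lever: x out of it, away from the bar (outer face at x = 6.5 mm), y towards its free end, z up. Its vertical pivot is at x = -45, y = -90 mm from here, the 20 mm ball at its end at x = 7, y = 45 mm. At rest the axes are parallel to brake_mount's and this point is at the bar's height, 80 mm out from its axis.
- brake_lever (a joint): Lever angle in rad: 0 at rest, fully out; grows as it is pressed in; stops hard at 0.30, there about 27 mm clear of the grip at lever_pad. Its spring pushes out with about 2 N at lever_pad at rest, 4.5 N just before the stop, so 8 N or more means it is at the stop; over 40 N is forcing it. It must be kept pressed or it comes out, and snaps out if let go of.
- beaker: Loose empty glass beaker, 80 mm wide, 105 mm high, on the trolley's top deck. Origin: centre of its underside.
- bottle: Loose amber bottle with black cap, 68 mm wide, 150 mm high, on the top deck. Origin: centre of its underside.
- tip_box: Loose blue box with white lid, 85 x 125 mm, 73 mm high, on the top deck. Origin: centre of its underside.

How it is judged:
By the outcome, as a careful person would: the job done as asked, in the order asked, and still so for the second after the job is handed in, with the robot touching nothing.
It also fails if it takes over 42 s, if anything falls off the work surface, if the arm or the gripper's body presses on something with over 40 N, if the wrist force passes 120 N, or if a joint passes its speed limit or range.

## Working session

There is one attempt and no reset: what is moved stays moved. The work goes in short steps, Python scripts to look and compute and a shell command to move; the robot and the scene stay as the last step left them, time stands still between calls to the robot, and variables do not carry over. Pictures are saved under pics/ and viewed, and the job is handed in when it is done.

```bash
ls; mkdir -p pics; python3 - <<'E'
from station import arm
import cv2, pickle
s=arm.get_state(); print(s)
d={}
for n in ("scene","side","wrist"):
    f=arm.grab_frame(n); d[n]=f
    cv2.imwrite(f"pics/{n}0.png",f["image"][:,:,::-1]); print(n,f["vfov"],f["cx"],f["cy"],f["rvec"],f["tvec"])
pickle.dump(d,open("f0.pkl","wb"))
E
```

```text
pics
{'t': 0.0, 'q': array([ 2.88085208e-01,  3.59404494e-01,  1.10401101e-02, -3.43872702e-04,
       -1.22410842e+00, -2.88062683e-01]), 'qd': array([ 1.04513111e-03,  9.69328373e-05, -7.21121406e-04,  7.02163828e-04,
       -1.05390360e-03,  1.23318040e-03]), 'joint_efforts': array([-8.00930356e-04, -5.82726967e+01,  2.93058443e+01,  6.99745238e+00,
        6.93249181e-03, -2.06530804e-04]), 'eef_pos': array([ 6.74800413e-01, -1.37125449e-05,  4.03704021e-01]), 'ee_rot': array([ 3.13989342e+00, -1.66383772e-04, -1.57089077e+00]), 'force': array([ 0.33686627, -0.937512  ,  0.66306952]), 'moment': array([ 0.02806922, -0.02892033, -0.00570058]), 'width': 0.08767594832766583}
scene 42.51037643732552 331.3859854429876 226.909418295935 [ 2.2290204   0.59459802 -0.25524833] [-0.52257498 -0.05686376  1.27143805]
side 48.43268120082268 314.0931904821309 239.6563910491503 [ 0.90955729 -2.49501006  1.09984845] [0.4890332  0.37316035 0.65907425]
wrist 65.70646984690485 317.6883598106469 236.16319502249357 [1.57638050e-03 3.11548982e+00 3.85268616e-01] [ 0.67361468 -0.03069406  0.38856213]
```

View pics/scene0.png

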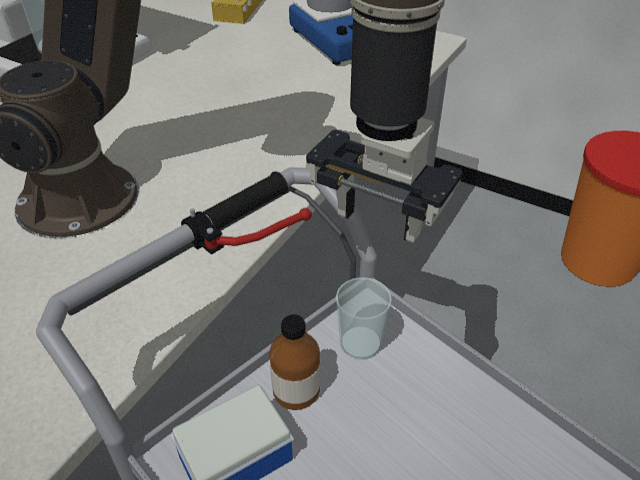

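View pics/side0.png

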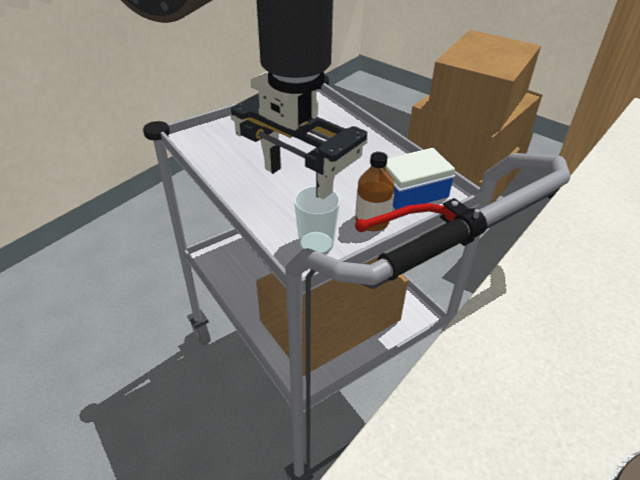

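View pics/wrist0.png

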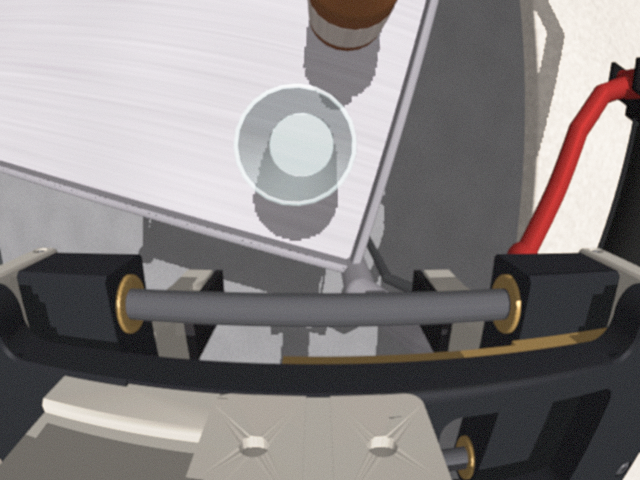

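The lever runs red from the clamp at (210,238) to the ball at (306,214) in the scene view. The side view shows the ball at (361,226) and the pivot near (450,208). Next I'll measure them.

```bash
cat > h.py <<'E'
import numpy as np, cv2
def K(f):
    F=240/np.tan(np.radians(f["vfov"])/2); return F
def ray(f,u,v):
    R,_=cv2.Rodrigues(np.array(f["rvec"])); F=K(f)
    d=np.stack([(np.asarray(u)-f["cx"])/F,(np.asarray(v)-f["cy"])/F,np.ones(np.shape(u))],-1)
    return -R.T@np.array(f["tvec"]), d@R
def plane(f,u,v,z):
    c,d=ray(f,np.asarray(u,float),np.asarray(v,float)); return c+d*((z-c[2])/d[...,2])[...,None]
def dep(f,u,v):
    c,d=ray(f,np.asarray(u,float),np.asarray(v,float)); return c+d*f["depth"][v,u][...,None]
def red(f):
    im=f["image"].astype(int); return (im[...,0]>90)&(im[...,1]<50)&(im[...,2]<55)
def proj(f,P):
    p,_=cv2.projectPoints(np.atleast_2d(P).astype(float),np.array(f["rvec"]),np.array(f["tvec"]),np.array([[K(f),0,f["cx"]],[0,K(f),f["cy"]],[0,0,1.]]),None); return p[:,0]
E
python3 - <<'E'
import pickle; from h import *
d=pickle.load(open("f0.pkl","rb"))
for n in("scene","side"):
    f=d[n]; m=red(f); 
    nn,l,st,_=cv2.connectedComponentsWithStats(m.astype(np.uint8))
    for i in range(1,nn):
        if st[i,4]>60:print(n,i,st[i])
    if n=="scene": box=(slice(200,255),slice(195,320))
    else: box=(slice(190,245),slice(350,470))
    mm=np.zeros_like(m); mm[box]=m[box]
    v,u=np.nonzero(mm); P=plane(f,u,v,.2); D=dep(f,u,v)
    for c in range(u.min(),u.max()+1,7):
        s=u==c
        if s.any(): print(c,v[s].mean().round(1),s.sum(),P[s].mean(0).round(4),D[s].mean(0).round(4))
# black grip/mount
    im=f["image"]; 
    cv2.imwrite(f"pics/{n}_z.png",cv2.resize(im[(slice(170,280),slice(170,330)) if n=="scene" else (slice(180,290),slice(340,500))],None,fx=5,fy=5,interpolation=cv2.INTER_CUBIC)[:,:,::-1])
E
```

```text
scene 1 [ 583  131   57   66 2802]
scene 4 [216 209  95  37 658]
205 241.0 5 [ 0.4625 -0.1276  0.2   ] [ 0.4641 -0.1292  0.202 ]
212 246.5 2 [ 0.4783 -0.1318  0.2   ] [ 0.4734 -0.1267  0.1936]
219 240.5 6 [ 0.4792 -0.1167  0.2   ] [ 0.4824 -0.1201  0.2043]
226 240.2 6 [ 0.4875 -0.111   0.2   ] [ 0.4913 -0.1153  0.2052]
233 241.8 6 [ 0.4982 -0.1088  0.2   ] [ 0.5008 -0.1117  0.2034]
240 240.0 7 [ 0.5046 -0.1006  0.2   ] [ 0.5085 -0.1052  0.2054]
247 238.0 7 [ 0.5108 -0.0921  0.2   ] [ 0.5146 -0.0966  0.2053]
254 237.0 7 [ 0.5183 -0.0852  0.2   ] [ 0.522  -0.0898  0.2052]
261 234.0 7 [ 0.5234 -0.0747  0.2   ] [ 0.5275 -0.08    0.206 ]
268 230.5 8 [ 0.5279 -0.0632  0.2   ] [ 0.5314 -0.0679  0.2051]
275 227.0 7 [ 0.5325 -0.0516  0.2   ] [ 0.5359 -0.0563  0.2051]
282 224.0 7 [ 0.5377 -0.0407  0.2   ] [ 0.541  -0.0454  0.205 ]
289 221.0 7 [ 0.543  -0.0298  0.2   ] [ 0.5464 -0.0348  0.2052]
296 217.5 8 [ 0.5478 -0.0177  0.2   ] [ 0.5514 -0.0231  0.2056]
303 213.7 9 [ 0.5522 -0.0048  0.2   ] [ 0.5564 -0.0114  0.2066]
310 213.0 3 [0.5605 0.0019 0.2   ] [ 0.5642 -0.0041  0.2059]
side 1 [355 20
[... 275 characters left out ...]
 218.5 8 [ 0.5391 -0.0411  0.2   ] [ 0.5363 -0.0362  0.2047]
390 216.0 7 [ 0.5344 -0.0528  0.2   ] [ 0.5314 -0.0473  0.2051]
397 213.5 8 [ 0.5296 -0.0646  0.2   ] [ 0.5269 -0.0596  0.2046]
404 210.5 8 [ 0.5254 -0.0775  0.2   ] [ 0.5225 -0.0718  0.2051]
411 209.0 7 [ 0.5192 -0.0875  0.2   ] [ 0.5165 -0.0821  0.2048]
418 208.0 7 [ 0.5123 -0.0966  0.2   ] [ 0.5096 -0.0909  0.2049]
425 207.0 7 [ 0.5054 -0.1057  0.2   ] [ 0.5029 -0.1002  0.2047]
432 207.5 8 [ 0.4966 -0.1116  0.2   ] [ 0.4947 -0.1073  0.2036]
439 209.0 7 [ 0.4865 -0.1154  0.2   ] [ 0.4846 -0.1107  0.2039]
446 212.5 8 [ 0.4741 -0.115   0.2   ] [ 0.4737 -0.1138  0.201 ]
453 215.5 4 [ 0.4625 -0.1155  0.2   ] [ 0.4617 -0.1134  0.2018]
```

View pics/scene_z.png

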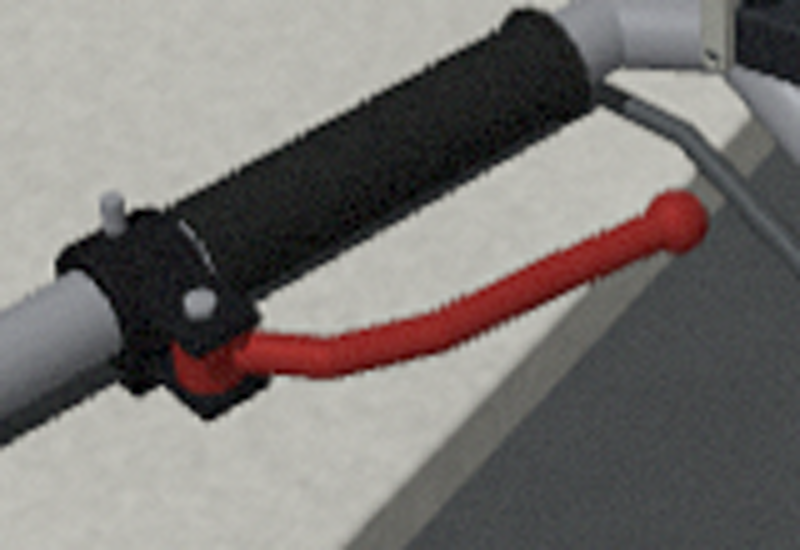

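View pics/side_z.png

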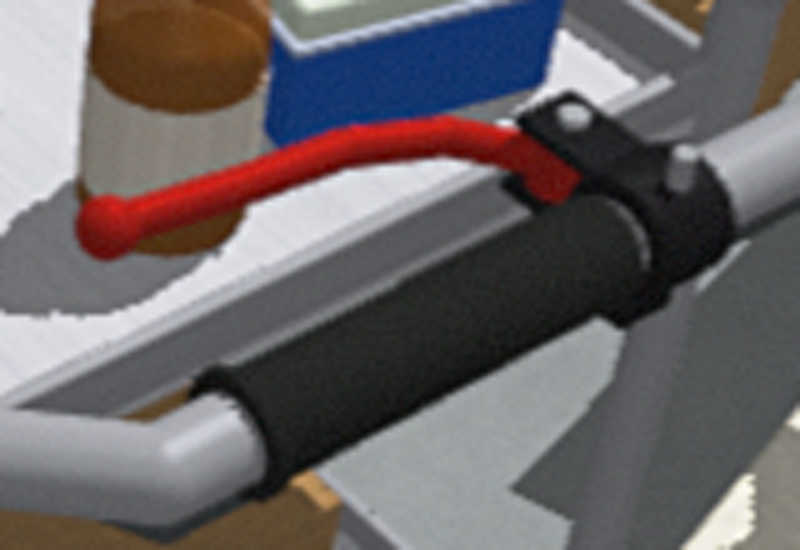

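The zooms show a straight grip and clamp, with the lever's blade bowing outward and the ball at its free end. I still need the yaw from the bar itself, so I'll fit it from depth points.

```bash
python3 - <<'E'
import pickle; from h import *
d=pickle.load(open("f0.pkl","rb"))
V,U=np.mgrid[0:480,0:640]
for n in("scene","side"):
    f=d[n]; D=dep(f,U.ravel(),V.ravel()); im=f["image"].reshape(-1,3).astype(int); r=red(f).ravel()
    # bar upper surface near expected line
    dx=D[:,:2]-np.array([.536,-.0445]); 
    yaw=np.radians(-23.6)
    for it in range(4):
        ex=np.array([np.cos(yaw),np.sin(yaw)]); ey=np.array([-ex[1],ex[0]])
        a=dx@ex; b=dx@ey
        m=(~r)&(D[:,2]>.205)&(D[:,2]<.224)&(a<-.045)&(a>-.115)&(b>-.26)&(b<.07)&(f["depth"].ravel()>0)
        # ridge: for bins in b take median a of the top points 
        B=[];A=[]
        for lo in np.arange(-.26,.07,.01):
            if -.115<lo<-.06: continue
            s=m&(b>=lo)&(b<lo+.01)
            if s.sum()>8:
                # circle fit center with known z=.2 : a^2+ (z-.2)^2=R^2
                x=a[s]; z=D[s,2]-.2
                if np.ptp(x)<.008: continue
                # x^2+z^2 = 2 x0 x + c
                M=np.c_[2*x,np.ones_like(x)]; sol=np.linalg.lstsq(M,x*x+z*z,rcond=None)[0]
                A.append(sol[0]);B.append(lo+.005)
                if it==3: print(n,round(lo+.005,3),s.sum(),"axis a",sol[0].round(4),"R",np.sqrt(max(0,sol[1]+sol[0]**2)).round(4))
        A=np.array(A);B=np.array(B); k=np.abs(A-np.median(A))<.006; p=np.polyfit(B[k],A[k],1); yaw-=np.arctan(p[0]) 
    print(n,"yaw",np.degrees(yaw),"resid slope",p, "bar dist from ref",-p[1])
    print("deck rim etc")
E
```

```text
scene -0.255 119 axis a -0.0795 R 0.0146
scene -0.245 119 axis a -0.0797 R 0.0146
scene -0.235 121 axis a -0.0796 R 0.0147
scene -0.225 108 axis a -0.0794 R 0.0147
scene -0.215 111 axis a -0.0797 R 0.0147
scene -0.205 108 axis a -0.0799 R 0.0146
scene -0.195 107 axis a -0.0797 R 0.015
scene -0.185 107 axis a -0.0796 R 0.0148
scene -0.175 100 axis a -0.0794 R 0.0145
scene -0.165 105 axis a -0.0793 R 0.0147
scene -0.155 99 axis a -0.0797 R 0.0148
scene -0.145 94 axis a -0.08 R 0.0148
scene -0.135 98 axis a -0.0792 R 0.0145
scene -0.125 97 axis a -0.08 R 0.0148
scene -0.115 94 axis a -0.0792 R 0.0146
scene -0.055 110 axis a -0.0798 R 0.0187
scene -0.045 107 axis a -0.0801 R 0.0187
scene -0.035 108 axis a -0.0797 R 0.0185
scene -0.025 106 axis a -0.0792 R 0.0185
scene -0.015 102 axis a -0.0796 R 0.0185
scene -0.005 104 axis a -0.0795 R 0.0184
scene 0.005 104 axis a -0.0797 R 0.0188
scene 0.015 96 axis a -0.0795 R 0.0186
scene 0.025 103 axis a -0.0796 R 0.0185
scene 0.035 92 axis a -0.0795 R 0.0186
scene 0.045 89 axis a -0.0796 R 0.0185
scene 0.055 97 axis a -0.0797 R 0.0185
scene 0.065 1
[... 671 characters left out ...]
68 axis a -0.0791 R 0.0143
side -0.115 34 axis a -0.0792 R 0.0143
side -0.055 109 axis a -0.0793 R 0.018
side -0.045 114 axis a -0.0795 R 0.0179
side -0.035 114 axis a -0.0791 R 0.018
side -0.025 120 axis a -0.0793 R 0.0179
side -0.015 118 axis a -0.0794 R 0.0179
side -0.005 121 axis a -0.0792 R 0.0179
side 0.005 124 axis a -0.0795 R 0.0179
side 0.015 126 axis a -0.0793 R 0.0179
side 0.025 125 axis a -0.0794 R 0.0181
side 0.035 131 axis a -0.0795 R 0.0178
side 0.045 128 axis a -0.0795 R 0.0179
side 0.055 123 axis a -0.0791 R 0.018
side 0.065 195 axis a -0.0803 R 0.0178
side yaw -15.964529617284343 resid slope [-4.52758896e-07 -7.94188094e-02] bar dist from ref 0.0794188094110305
deck rim etc
```

The bar's yaw is -15.95° in both views, and its radius and the 80 mm stand-off agree with the given sizes. That puts the pad at about (0.536, -0.046, 0.20). The blade itself tilts to about -23.6°. I'll shut the gripper and go outside the lever, at the present height first.

```bash
python3 -m handwheel '[[0,0,0,0],[0,0,0,0],[-1.2,-0.8,0,-0.05],[-1.2,-0.8,0,-0.05],[-1.2,-0.8,0,-0.05],[-1.2,-0.8,0,-0.05],[-1.2,-0.8,0,-0.05],[-1.2,-0.8,0,-0.05],[-1.2,-0.8,0,-0.05],[-1.2,-0.8,0,-0.05],[0,0,0,0],[0,0,0,0]]' 1 15
python3 - <<'E'
from station import arm
import cv2
for n in ("scene","side"):
    f=arm.grab_frame(n); cv2.imwrite(f"pics/{n}1.png",f["image"][:,:,::-1])
s=arm.get_state(); print(s["t"],s["eef_pos"],s["ee_rot"],s["force"],s["width"])
E
```

```text
t: 1.35
eef_pos: [0.579, -0.0641, 0.405]
ee_rot: [-3.141, 0.0, -1.97]
force: [0.3, -0.0, 0.5]
width: 0.0013
1.45 [ 0.57939642 -0.06376316  0.40470548] [-3.14134686e+00  1.12217729e-04 -1.96982126e+00] [0.18768968 0.85822651 0.38584852] 0.0004438451202231382
```

View pics/scene1.png

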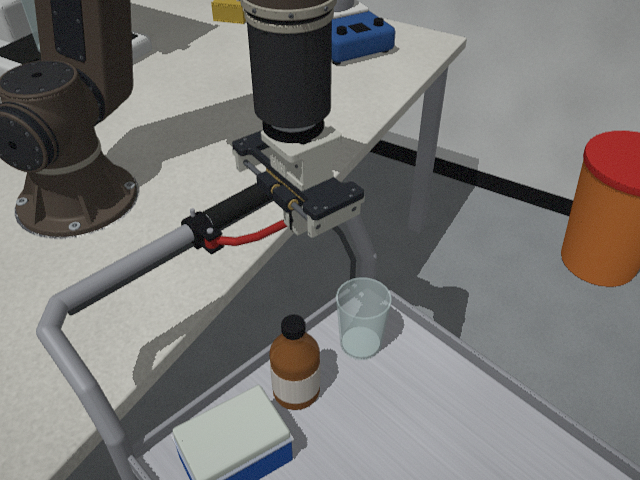

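View pics/side1.png

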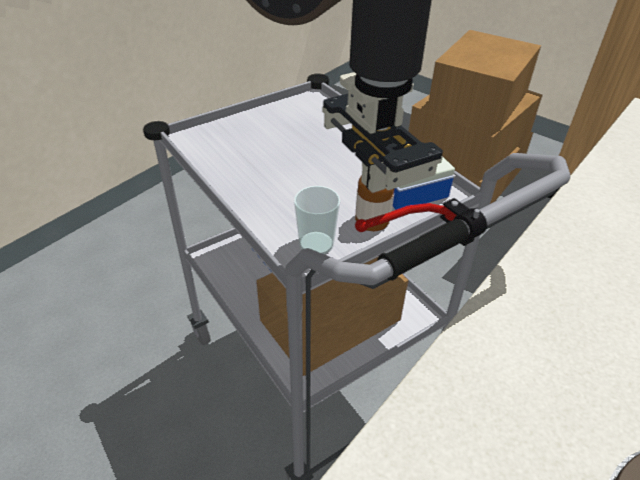

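The closed fingers hang just outside the blade: about (290,215) in the scene view, behind the lever at (375,200) in the side view. They clear the bottle and beaker. Now I'll descend.

```bash
python3 -m handwheel '[[0,0,-0.9,0],[0,0,-0.9,0],[0,0,-0.9,0],[0,0,-0.9,0],[0,0,-0.9,0],[0,0,0,0],[0,0,0,0]]'
python3 - <<'E'
from station import arm
import cv2
for n in ("scene","side"):
    f=arm.grab_frame(n); im=f["image"][(slice(130,280),slice(180,380)) if n=="scene" else (slice(140,290),slice(320,520))]
    cv2.imwrite(f"pics/{n}2.png",cv2.resize(im,None,fx=4,fy=4)[:,:,::-1])
s=arm.get_state(); print(s["t"],s["eef_pos"],s["ee_rot"],s["force"],s["width"])
E
```

```text
t: 2.15
eef_pos: [0.5791, -0.064, 0.3595]
ee_rot: [3.141, -0.0, -1.971]
force: [0.0, 1.2, 0.3]
width: 0.0007
2.25 [ 0.57918702 -0.06402702  0.36008952] [-3.14090004e+00  2.72709679e-04 -1.97069021e+00] [0.56806413 0.36622483 0.03088083] 0.0004472078115857469
```

View pics/scene2.png

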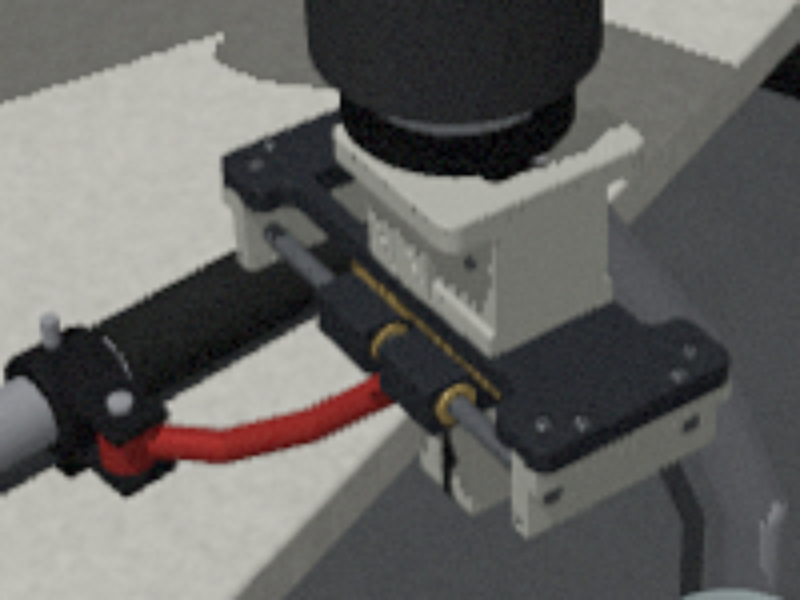

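View pics/side2.png

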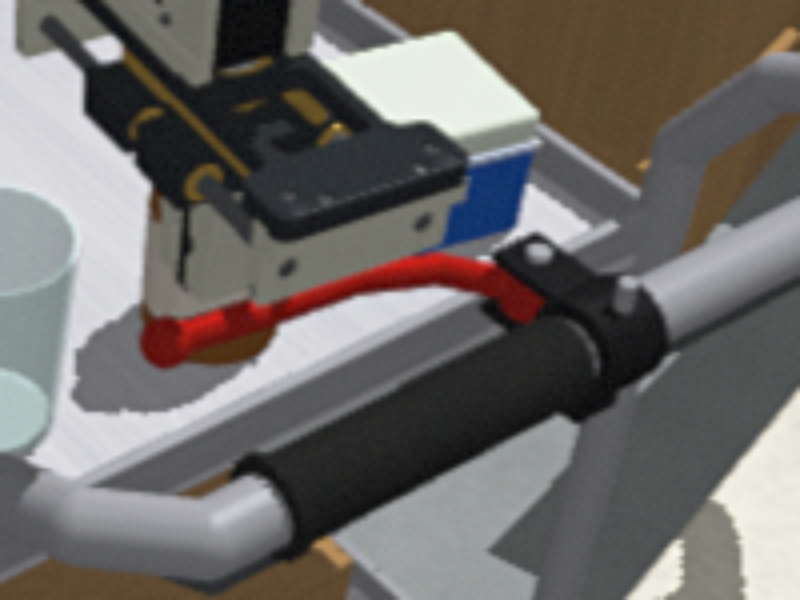

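Fingers hang beside the blade, the body is clear above the grip, and the items are untouched. Next I'll approach to light contact.

```bash
python3 -m handwheel '[[-0.4,0.15,0,0],[-0.4,0.15,0,0],[-0.4,0.15,0,0],[0,0,0,0],[0,0,0,0]]'; python3 -m handwheel '[[-0.2,0.08,0,0],[-0.2,0.08,0,0],[-0.1,0.04,0,0],[0,0,0,0],[0,0,0,0]]'
```

```text
t: 2.75
eef_pos: [0.5669, -0.0594, 0.3599]
ee_rot: [-3.141, 0.0, -1.97]
force: [-0.3, 0.5, -0.3]
width: 0.0003
t: 3.25
eef_pos: [0.562, -0.0575, 0.3597]
ee_rot: [-3.142, -0.0, -1.971]
force: [-0.8, 0.3, -1.1]
width: 0.0008
```

```bash
python3 -m handwheel '[[-0.1,0.1,0,0],[-0.16,0.23,0,0.025],[-0.16,0.23,0,0.025],[0,0,0,0],[0,0,0,0]]'; python3 - <<'E'
from station import arm
import cv2
for n in ("scene","side"):
    f=arm.grab_frame(n); im=f["image"][(slice(130,280),slice(180,380)) if n=="scene" else (slice(140,290),slice(320,520))]
    cv2.imwrite(f"pics/{n}3.png",cv2.resize(im,None,fx=4,fy=4)[:,:,::-1])
    s=arm.get_state(); print(s["t"],s["eef_pos"],s["ee_rot"],s["force"],s["width"])
E
```

```text
t: 3.75
eef_pos: [0.5579, -0.0519, 0.3598]
ee_rot: [-3.141, -0.0, -1.921]
force: [0.6, -1.7, -0.5]
width: 0.0007
3.8 [ 0.55787635 -0.05192357  0.35977277] [-3.14122946e+00 -1.39443298e-06 -1.92076048e+00] [ 0.85778438 -1.78317954 -0.33789001] 0.0003219054391378185
3.85 [ 0.5579019  -0.05192811  0.35977511] [-3.14122125e+00  8.94634749e-05 -1.92085459e+00] [ 1.10207344 -1.13032062 -0.15800092] 0.0005387244569927049
```

View pics/side3.png

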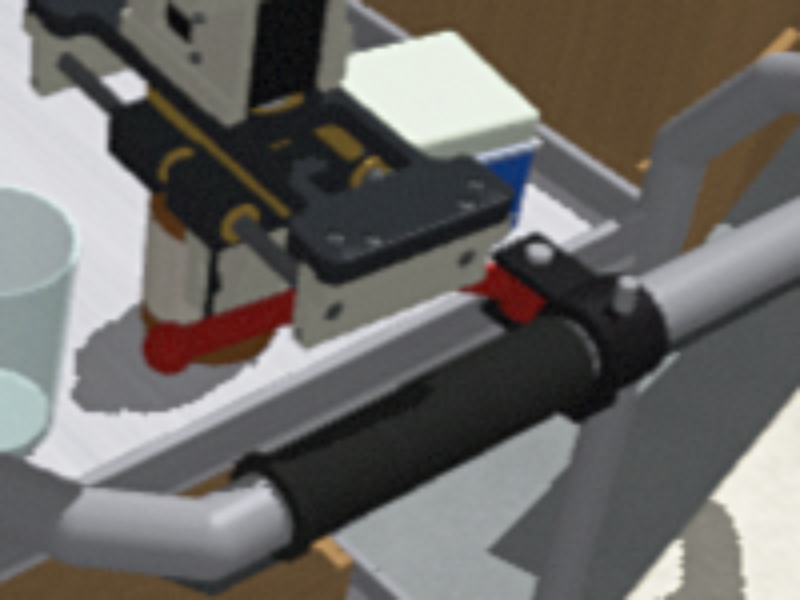

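View pics/scene3.png

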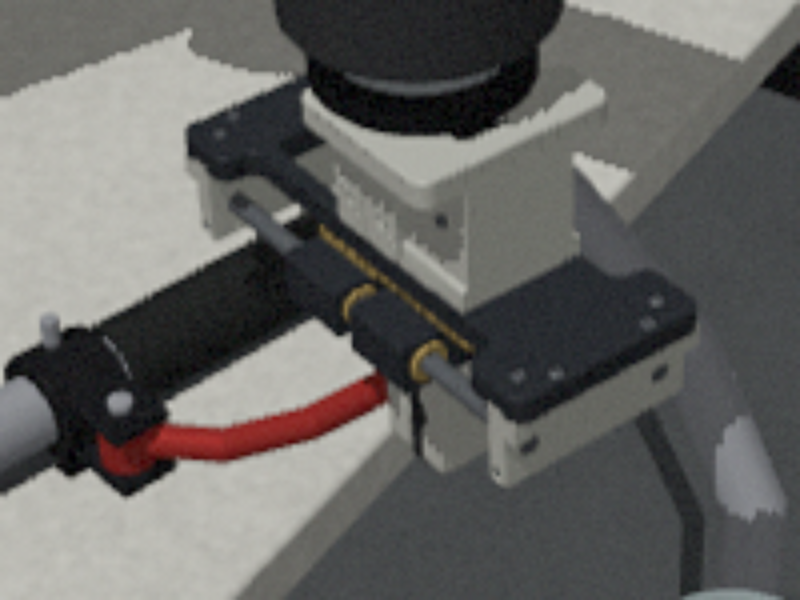

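The ball hasn't moved, at (165,345) in the side crop, so there's no contact yet: the finger is thinner than assumed. I'll keep approaching along the blade's normal.

```bash
python3 -m handwheel '[[-0.1,0.04,0,0],[-0.1,0.04,0,0],[-0.1,0.04,0,0],[0,0,0,0],[0,0,0,0]]'; python3 -m handwheel '[[-0.1,0.04,0,0],[-0.1,0.04,0,0],[-0.1,0.04,0,0],[0,0,0,0],[0,0,0,0]]'; python3 - <<'E'
from station import arm
import cv2
for n in ("scene","side"):
    f=arm.grab_frame(n); im=f["image"][(slice(130,280),slice(180,380)) if n=="scene" else (slice(140,290),slice(320,520))]
    cv2.imwrite(f"pics/{n}4.png",cv2.resize(im,None,fx=4,fy=4)[:,:,::-1])
E
```

```text
t: 4.35
eef_pos: [0.555, -0.0505, 0.3599]
ee_rot: [-3.141, 0.001, -1.921]
force: [3.9, 1.8, 0.4]
width: 0.0005
t: 4.85
eef_pos: [0.5521, -0.0493, 0.3599]
ee_rot: [-3.14, 0.001, -1.92]
force: [5.1, 1.5, -0.5]
width: 0.0002
```

View pics/side4.png

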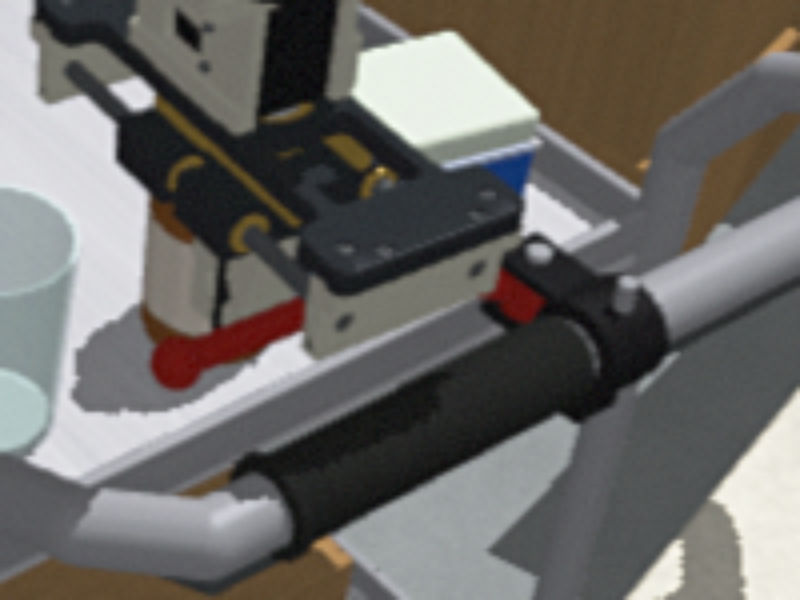

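Contact: the force is about 4 N and the ball has shifted to (178,362) in the side crop. I'll measure the lever angle from the ball.

```bash
cat > ang.py <<'E'
import pickle,sys; from h import *
P=np.array([.4684,-.1205]); 
def ball(f,n):
    m=red(f)
    box=np.zeros_like(m); 
    if n=="side": box[200:290,345:430]=1
    else: return None
    v,u=np.nonzero(m&(box>0)); 
    # ball = leftmost red blob
    u0=u.min(); s=u<u0+11
    if s.sum()<30: return None
    c=(u[s].min()+u[s].max())/2.; vv=v[s].mean()
    return plane(f,c,vv,.2)[:2]
def ang(f):
    b=ball(f,"side"); r=b-P; return b,np.arctan2(r[1],r[0]),np.hypot(*r)
f0=pickle.load(open("f0.pkl","rb"))["side"]
b0,a0,r0=ang(f0)
if __name__=="__main__":
    from station import arm
    f=arm.grab_frame("side"); b,a,r=ang(f); s=arm.get_state()
    print("rest",b0,r0,"now",b.round(4),r.round(4),"theta",(a-a0).round(3),"t",s["t"])
    e=s["eef_pos"]; th=a-a0
    rr=e[:2]-P; c,q=np.cos(-th),np.sin(-th); l=np.array([c*rr[0]-q*rr[1],q*rr[0]+c*rr[1]])-np.array([.068,.0741])
    n0=np.array([.916,-.4]);t0=np.array([.4,.916])
    print("finger centre in lever frame: normal",(l@n0).round(4),"along",(l@t0).round(4),"yaw",s["ee_rot"][2],"want",-1.571-.412+th,"F",s["force"])
E
python3 ang.py
```

```text
rest [ 0.55648121 -0.00661322] 0.1439739488753099 now [ 5.463e-01 -2.000e-04] 0.1434 theta 0.084 t 5.0
finger centre in lever frame: normal 0.0236 along -0.0007 yaw -1.9205299997350067 want -1.8994976428239816 F [4.99588608 1.29961047 0.44484564]
```

```bash
python3 -m handwheel '[[-0.15,0.16,0,0.025],[-0.15,0.16,0,0.025],[-0.15,0.16,0,0.025],[-0.15,0.16,0,0.025],[-0.15,0.16,0,0.02],[0,0,0,0],[0,0,0,0]]'; python3 ang.py;  python3 -m handwheel '[[-0.16,0.14,0,0.02],[-0.16,0.14,0,0.02],[-0.16,0.14,0,0.02],[0,0,0,0]]'; python3 ang.py
```

```text
t: 5.7
eef_pos: [0.5446, -0.0412, 0.3599]
ee_rot: [-3.14, 0.001, -1.8]
force: [5.4, 1.7, 0.1]
width: 0.0007
rest [ 0.55648121 -0.00661322] 0.1439739488753099 now [0.5345 0.0063] 0.143 theta 0.178 t 5.75
finger centre in lever frame: normal 0.0231 along -0.0004 yaw -1.8005388652942182 want -1.8054256636022248 F [4.86531671 1.18597099 0.62691082]
t: 6.15
eef_pos: [0.5397, -0.0369, 0.36]
ee_rot: [-3.14, 0.001, -1.74]
force: [5.3, 1.4, -0.8]
width: 0.0003
rest [ 0.55648121 -0.00661322] 0.1439739488753099 now [0.5266 0.01  ] 0.1429 theta 0.239 t 6.2
finger centre in lever frame: normal 0.0233 along -0.0006 yaw -1.74030120342734 want -1.7439335528239237 F [ 4.67925876  2.38835512 -1.0654066 ]
```

Tracking well, with no slip on the blade. I'll go to the stop in small steps.

```bash
python3 -m handwheel '[[-0.16,0.14,0,0.02],[-0.16,0.14,0,0.02],[0,0,0,0],[0,0,0,0]]'; python3 ang.py;  python3 -m handwheel '[[-0.08,0.07,0,0.01],[0,0,0,0]]'; python3 -m handwheel '[[-0.05,0.04,0,0.0],[0,0,0,0],[0,0,0,0]]'; python3 ang.py
```

```text
t: 6.6
eef_pos: [0.5366, -0.0343, 0.36]
ee_rot: [-3.14, 0.001, -1.7]
force: [5.2, 1.6, -0.4]
width: 0.0005
rest [ 0.55648121 -0.00661322] 0.1439739488753099 now [0.5213 0.0126] 0.1432 theta 0.28 t 6.65
finger centre in lever frame: normal 0.0236 along -0.0007 yaw -1.700515131737649 want -1.7030003104199858 F [5.60008662 2.26671893 1.39047998]
t: 6.85
eef_pos: [0.5358, -0.0336, 0.36]
ee_rot: [-3.14, 0.0, -1.69]
force: [5.2, 2.0, -0.3]
width: 0.0005
t: 7.15
eef_pos: [0.5353, -0.0333, 0.3599]
ee_rot: [-3.14, 0.0, -1.691]
force: [5.7, 2.1, 1.3]
width: 0.0005
rest [ 0.55648121 -0.00661322] 0.1439739488753099 now [0.5189 0.0135] 0.1432 theta 0.298 t 7.2
finger centre in lever frame: normal 0.0239 along -0.0009 yaw -1.6905401307434729 want -1.684807148788072 F [4.90814422 0.51499286 0.81050258]
```

```bash
python3 -m handwheel '[[-0.05,0.01,0,0],[0,0,0,0]]'; python3 -m handwheel '[[-0.05,0.01,0,0],[0,0,0,0]]'
```

```text
t: 7.4
eef_pos: [0.5348, -0.0332, 0.36]
ee_rot: [-3.14, 0.001, -1.691]
force: [4.9, 2.0, 0.0]
width: 0.0002
t: 7.6
eef_pos: [0.5344, -0.033, 0.36]
ee_rot: [-3.14, 0.001, -1.69]
force: [6.0, 1.2, -0.2]
width: 0.0007
```

```bash
python3 -m handwheel '[[-0.03,0.0,0,0],[0,0,0,0]]'
```

```text
t: 7.8
eef_pos: [0.5343, -0.033, 0.36]
ee_rot: [-3.139, 0.001, -1.69]
force: [6.1, 0.7, -1.0]
width: 0.0003
```

```bash
python3 -m handwheel '[[-0.05,0.01,0,0],[0,0,0,0]]'; python3 ang.py
```

```text
t: 8.0
eef_pos: [0.5341, -0.0329, 0.3601]
ee_rot: [-3.139, 0.001, -1.69]
force: [8.4, 0.8, -2.1]
width: 0.0003
rest [ 0.55648121 -0.00661322] 0.1439739488753099 now [0.5175 0.013 ] 0.1422 theta 0.306 t 8.05
finger centre in lever frame: normal 0.0234 along -0.0011 yaw -1.6903614697285514 want -1.6771602531086955 F [ 9.50082679  0.66351857 -1.83136926]
```

```bash
python3 -m handwheel '[[-0.05,0.01,0,0],[0,0,0,0]]'
```

```text
t: 8.25
eef_pos: [0.5339, -0.0328, 0.3601]
ee_rot: [-3.138, 0.001, -1.69]
force: [10.4, -0.1, -3.7]
width: 0.0008
```

```bash
python3 -m handwheel '[[-0.08,0.01,0,0],[0,0,0,0]]'; python3 ang.py; python3 - <<'E'
from station import arm
import cv2
for n in ("scene","side"):
    f=arm.grab_frame(n); im=f["image"][(slice(130,280),slice(180,380)) if n=="scene" else (slice(140,290),slice(320,520))]
    cv2.imwrite(f"pics/{n}5.png",cv2.resize(im,None,fx=4,fy=4)[:,:,::-1])
E
```

```text
t: 8.45
eef_pos: [0.5336, -0.0328, 0.3602]
ee_rot: [-3.136, 0.001, -1.69]
force: [14.0, -0.8, -5.1]
width: 0.0002
rest [ 0.55648121 -0.00661322] 0.1439739488753099 now [0.5175 0.013 ] 0.1422 theta 0.306 t 8.5
finger centre in lever frame: normal 0.0229 along -0.001 yaw -1.6901057255617928 want -1.6771602531086955 F [13.09126011 -0.6926981  -5.52028847]
```

View pics/side5.png

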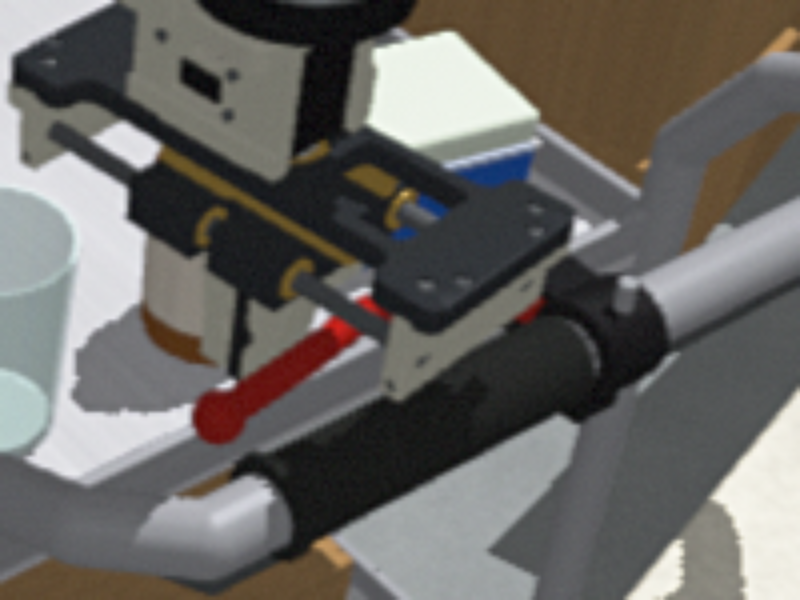

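View pics/scene5.png

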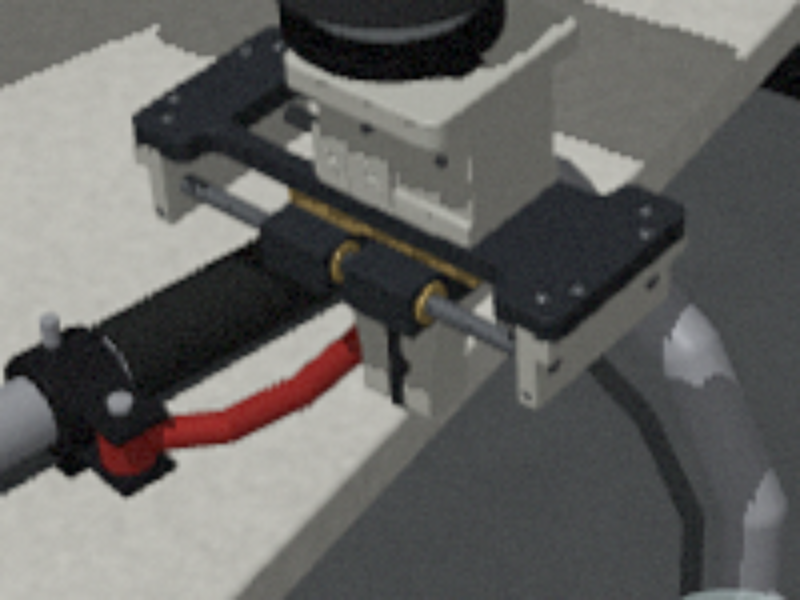

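The lever is at its stop: angle 0.306, force about 14 N and rising with press, ball steady and well short of the grip. Now I'll hold.

```bash
python3 -m handwheel '[[0,0,0,0],[0,0,0,0],[0,0,0,0],[0,0,0,0],[0,0,0,0],[0,0,0,0],[0,0,0,0],[0,0,0,0],[0,0,0,0],[0,0,0,0],[0,0,0,0],[0,0,0,0],[0,0,0,0],[0,0,0,0],[0,0,0,0],[0,0,0,0],[0,0,0,0]]'; python3 ang.py
```

```text
t: 10.3
eef_pos: [0.5336, -0.0328, 0.3602]
ee_rot: [-3.137, 0.001, -1.69]
force: [13.5, -1.1, -5.1]
width: 0.0004
rest [ 0.55648121 -0.00661322] 0.1439739488753099 now [0.5175 0.0131] 0.1423 theta 0.306 t 10.35
finger centre in lever frame: normal 0.023 along -0.001 yaw -1.6901911539394643 want -1.6766378343819923 F [13.77660757 -0.95065111 -5.02517227]
```

```bash
python3 -m handwheel '[[0.1,-0.01,0,0],[0.1,-0.02,0,0],[0.15,-0.13,0,-0.018],[0.15,-0.13,0,-0.018],[0.15,-0.13,0,-0.018],[0.15,-0.13,0,-0.018],[0.15,-0.13,0,-0.018],[0.15,-0.14,0,-0.019],[0,0,0,0]]'; python3 ang.py
```

```text
t: 11.25
eef_pos: [0.5437, -0.0408, 0.3601]
ee_rot: [-3.139, 0.001, -1.8]
force: [5.9, 3.2, 0.2]
width: 0.0003
rest [ 0.55648121 -0.00661322] 0.1439739488753099 now [0.5336 0.0076] 0.1437 theta 0.187 t 11.3
finger centre in lever frame: normal 0.0229 along -0.0007 yaw -1.7997768040899613 want -1.7957354072797698 F [ 6.83238592  2.76056688 -0.06117324]
```

```bash
python3 -m handwheel '[[0.14,-0.13,0,-0.0175],[0.14,-0.14,0,-0.0175],[0.13,-0.14,0,-0.0175],[0.13,-0.14,0,-0.0175],[0.13,-0.14,0,-0.0175],[0.13,-0.14,0,-0.0175],[0.12,-0.15,0,-0.0175],[0.12,-0.15,0,-0.0175],[0.12,-0.15,0,-0.0175],[0,0,0,0]]'; python3 ang.py
```

```text
t: 12.3
eef_pos: [0.555, -0.0538, 0.36]
ee_rot: [-3.14, 0.001, -1.958]
force: [6.0, 2.2, 1.2]
width: 0.0003
rest [ 0.55648121 -0.00661322] 0.1439739488753099 now [ 0.5524 -0.0035] 0.144 theta 0.035 t 12.35
finger centre in lever frame: normal 0.0233 along -0.0012 yaw -1.9572816147024108 want -1.9475977145838828 F [5.07865178 1.75907142 1.05356862]
```

```bash
python3 -m handwheel '[[0.06,-0.08,0,-0.008],[0.06,-0.08,0,-0.008],[0.06,-0.08,0,-0.008],[0.06,-0.05,0,0],[0.06,-0.03,0,0],[0.06,-0.03,0,0],[0,0,0,0]]'; python3 ang.py; python3 -m handwheel '[[0.08,-0.03,0,0],[0.08,-0.03,0,0],[0.1,-0.04,0,0],[0.1,-0.04,0,0],[0,0,0,0],[0,0,0,0]]'; python3 ang.py
```

```text
t: 13.05
eef_pos: [0.5577, -0.0576, 0.3595]
ee_rot: [3.141, -0.001, -1.981]
force: [1.1, -0.2, 1.7]
width: 0.0001
rest [ 0.55648121 -0.00661322] 0.1439739488753099 now [ 0.5564 -0.0065] 0.144 theta 0.001 t 13.1
finger centre in lever frame: normal 0.0241 along -0.0018 yaw -1.9813686362891119 want -1.9817713557165657 F [ 1.82327589 -0.88269451  0.75836931]
t: 13.7
eef_pos: [0.5616, -0.0588, 0.3596]
ee_rot: [3.141, -0.0, -1.981]
force: [-0.6, -0.3, 1.0]
width: 0.0004
rest [ 0.55648121 -0.00661322] 0.1439739488753099 now [ 0.5564 -0.0065] 0.144 theta 0.001 t 13.75
finger centre in lever frame: normal 0.0282 along -0.0014 yaw -1.9813813257645712 want -1.9819054550824446 F [-0.59438684  1.1067551   0.41227479]
```

The lever is fully out and the contact is gone. I'll back away, then go up.

```bash
python3 -m handwheel '[[0.5,-0.2,0,0],[0.5,-0.2,0,0],[0.5,-0.2,0,0],[0,0,0.8,0],[0,0,1.5,0],[0,0,1.5,0],[0,0,1.5,0],[0,0,1.5,0],[0,0,1.5,0],[0,0,1.5,0],[0,0,0,0],[0,0,0,0],[0,0,0,0]]'; python3 ang.py; python3 - <<'E'
from station import arm
import cv2
f=arm.grab_frame("side"); cv2.imwrite("pics/side6.png",f["image"][:,:,::-1])
f=arm.grab_frame("scene"); cv2.imwrite("pics/scene6.png",f["image"][:,:,::-1])
E
```

```text
t: 15.05
eef_pos: [0.5765, -0.0648, 0.457]
ee_rot: [3.141, -0.0, -1.981]
force: [-0.2, 0.2, 0.0]
width: 0.0005
rest [ 0.55648121 -0.00661322] 0.1439739488753099 now [ 0.5564 -0.0065] 0.144 theta 0.001 t 15.1
finger centre in lever frame: normal 0.0442 along -0.0009 yaw -1.981398507064533 want -1.9820395698841677 F [ 0.33012836 -0.371342   -0.14563895]
```

View pics/side6.png

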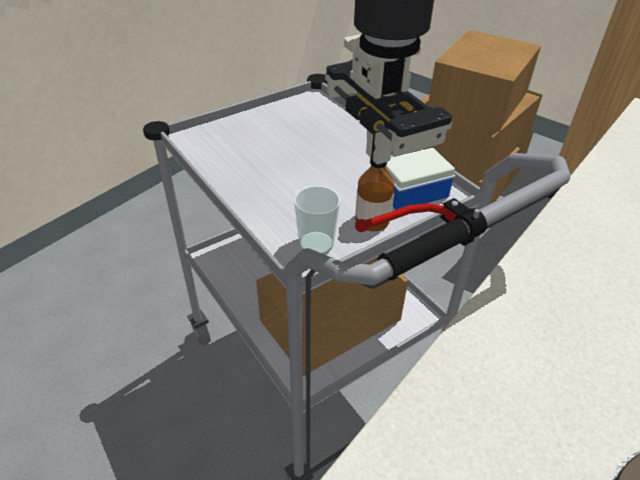

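View pics/scene6.png

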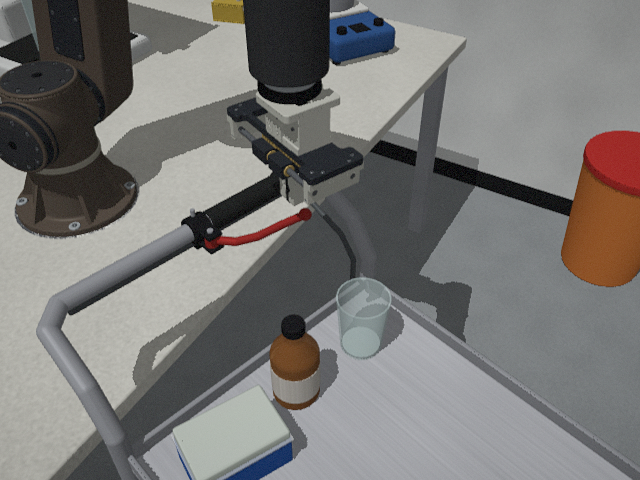

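The lever is back at rest, with the ball at (361,226) in the side view and (306,214) in the scene view, exactly as at the start. The beaker, bottle and box haven't moved, and the hand is clear above.

```bash
python3 -c "
from station import arm
print(arm.job_done())"
```

```text
the job is handed in; nothing more can be done
None
```

I did the brake check as asked and handed the job in at about 15 s of the 42 s allowed.

- **Pressing in:** I pressed the lever at its pad with the back of the closed fingers, following its arc. It stopped at about 0.306 rad as seen by the camera, against the 0.30 given.
- **Holding:** I held it there for about 2.2 s at 8–14 N. It was at about 14 N for the last 1.9 s, well under the 40 N that would be forcing it.
- **Easing out:** I let it out at about 0.2 rad/s, keeping contact at each reading I took until it was fully out. Then I moved the hand away sideways and up.

**Last checks:** The lever angle reads 0.001 rad and the wrist force is about 0 N. In the pictures, the beaker, bottle and box stand where they did at the start, and the gripper is clear of everything.

**What disagreed:**
- The closed fingers were about 17 mm from centre to back, not the 21 mm I had assumed, so contact came about 4 mm later than I had planned.
- While the lever was moving, the wrist force read about 5–6 N, somewhat above the stated spring force. That is probably friction plus sensor noise.
- The gripper body passed above the rubber grip by about 28 mm by calculation. I did not measure that gap, but the forces showed no sign of contact.

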